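Load the stirring station and latch its guard gate

TASK

Stand the loose beaker with the tape band upright in the middle of the ring mark on the stirring station, under the raised stirrer and without striking the stirrer. Then swing the guard gate shut with its latch bar lifted over the keeper, and let the bar drop right down into the keeper so that the gate stays latched. Do not tip the beaker over, and leave the other loose things on the table where they are.

Things in the scene. Friction and masses are not known exactly. Their poses are not given: they have to be found in the camera images.
- station: Fixed stirring station: grey base 285 x 290 mm, 18 mm high (front edge 105 mm before the origin), rear column, drive head above, low guard of clear panels open at top and rear. Origin: on the table straight below the ring mark's centre; x from the gate (front) to the column, y left, z up. Front posts 14 mm square, top 113 mm, at x -78, y +/-120 mm; side panels at y +/-120 mm, top 109 mm.
- drive: The stirrer on the station, fixed; arm, fingers and beaker must not strike it. Motor head: station x from -43 to +107 mm, 86 mm wide, from 288 to 392 mm above the table; below it a chuck, thin shaft and impeller. Origin and axes are the station's. It hangs over the ring mark, so a gripper holding the beaker must come in slanting from the gate side.
- impeller (a point): Lowest point of the stirrer: underside of the bladed impeller (40 mm diameter) on the vertical through the ring mark, 216 mm above the table, so 109 mm above the beaker's rim when that stands on the mark.
- ring_mark (a point): Centre of the black ring (78 mm inside, 84 mm outside diameter) on a round aluminium platen of 124 mm diameter; the point lies on the platen's top, 21 mm above the table. Axes as the station's.
- gate_hinge (a point): Point on the gate's vertical hinge axis, at the left front post (station x -78 mm, y +120 mm), 88 mm above the table. Axes as the station's.
- gate (a joint): Gate angle, rad: 0 = fully shut (stop, in line between the posts), grows as it swings out to the robot, to 1.5. Framed clear panel from 10 to 228 mm from the hinge axis, 10 mm thick, 27 to 105 mm above the table. At angle a it points from the hinge along (-sin a, -cos a) in station x, y; its outer face looks along (-cos a, sin a). Light friction (0.03 N m): it stays where it is left.
- latch_bar (a joint): Latch bar angle, rad: 0 = level (on its rest or down in the keeper), grows as its free end is lifted, to 0.45. Flat steel bar 14 mm high, 6 mm thick, along the gate's outer face (middle planes 13.5 mm apart), pivoted on the gate near the hinge; its free end, 220 mm from the pivot, reaches past the gate's end. Weighs 0.14 kg; falls level by itself when let go, wherever the gate stands.
- bar_pivot (a point): Pivot of the latch bar: 45 mm along the gate from the hinge axis, 13.5 mm outside the gate's middle plane, 88 mm above the table. Axes turn with the bar: x into the gate, y along the bar towards the hinge.
- grip_pin (a point): Middle of the pin for lifting the bar and swinging the gate: round steel, 14 mm diameter, 52 mm straight out of the bar's outer face, black end button 22 mm across. Bar level: 88 mm above the table, 165 mm along the gate from the hinge axis, 42.5 mm outside the gate's middle plane; bar lifted by b: 120 mm x sin b higher. Clear on both sides along the gate. x along the pin into the gate, y to the hinge.
- keeper_slot (a point): Keeper on the right front post: steel U, open at the top. The point is the bar's middle when latched, 88 mm above the table. Front lip 5 mm thick, 18 mm wide, top 102 mm above the table; slot 12 mm wide. Near shut, the bar passes the lip only if lifted over about 0.11 rad (grip pin 14 mm up; 25 mm is comfortable). Dropped behind the lip it holds the gate shut.
- beaker: Loose translucent beaker, the only one mouth up, with a yellow tape band: 86 mm high, 70 mm across the rim, about 58 mm across the foot, small pouring lip towards its -y, 0.06 to 0.12 kg. Origin: centre of the underside of its bounding box, z up. Can be pinched across the body (about 64 mm wide 50 mm above the foot).
- beaker_foot (a point): Centre of the beaker's underside (3.5 mm from its origin towards its +y); this point belongs on the centre of the ring mark.
- drying_a: Bystander: plain beaker standing upside down, 70 mm wide, 86 mm high; loose. Origin: centre of its underside.
- drying_b: Bystander: plain beaker standing upside down, 70 mm wide, 79 mm high; loose. Origin: centre of its underside.
- stir_rod: Bystander: white stirring rod lying on the table, 165 mm long along its y, 10 mm thick; loose. Origin: centre of its underside.
- tape_roll: Bystander: roll of masking tape lying flat, 102 mm across, 25 mm high; loose. Origin: centre of its underside.
Not all that is in view belongs to the job. Leave any pink or turquoise look-alike of the beaker alone.

How it is judged:
By the outcome, as a careful person would: the job done as asked, in the order asked, and still so for the second after the job is handed in, with the robot touching nothing.
It also fails if it takes over 58 s, if anything falls off the work surface, if the arm or the gripper's body presses on something with over 40 N, if the wrist force passes 120 N, or if a joint passes its speed limit or range.

ROBOT

A 6-joint arm with a two-finger parallel gripper is mounted at the origin on a cart in front of the work surface, level with it; the furniture and walls round the work are solid. World frame = base frame: x ahead of the robot, y to its left, z up, the work surface at z = 0. Lengths are in mm, angles in degrees, forces in N, time in s.
With the tool pointing down it reaches from about 325 to 925 mm from the base axis. Payload 3.1 kg.
Tool frame: the origin (TCP) lies at the very end of the fingers, on their centre line; the grasp point (between the pads) lies grasp_offset behind it (grasp_offset is the distance from the TCP to the grasp point, in mm); z points along the fingers, x is the direction in which the jaws open and shut, and the axes are right-handed (so a half turn about z gives the same grasp; the last joint's range is limited). The gripper opens to 85 mm and grips with 20 to 120 N. Pads are 22 mm wide; open, the fingers measure 114 mm over their backs; the gripper's body (76 mm by 85 mm) begins 54 mm behind the grasp point. The pads swing forward as they close: fully open they stand 13 mm farther back than shut.
Start: joints at [-77.819, 12.427, 92.441, -0, 75.132, -6.429], TCP at [199.471, -592.327, 231.3] pointing down, gripper open.
Joint ranges: [-157.48, 157.48], [-44.54, 120.13], [17.64, 146.25], [-64.5, 244.5], [7.68, 150.69], [-147.95, 147.95]. Speed limits (degrees/s): [159.86, 159.86, 180, 180, 180, 180].

INTERFACE

Orientations are given as [roll, pitch, yaw] about the fixed x, y, z axes, in that order (R = Rz(yaw) Ry(pitch) Rx(roll)).
In Python, from station import * gives the robot as it stands. Calls block until the motion is done:
- goto(position, orientation): joint-space move of the TCP to a pose.
- move_l(position, attitude=None, speed=150): straight line of the TCP; attitude=None keeps the orientation; speed is the mean speed in mm/s.
- move_j(angles): joint-space move.
- grip(opening, squeeze=None): finger opening in mm; squeeze is the grip in N (None keeps the last); returns when the fingers have stopped.
- wait(seconds).
- solve_ik(position, orientation): joint angles nearest the present ones, or None.
- get_obs(): the state.
- get_image(name): name is "side" or "top"; returns the picture (400x640x3 uint8, red, green, blue); there is no depth.
- get_calibration(name): a dict with "fx", "fy", "cx", "cy" (pixels), "R" (3x3) and "t" (3): a world point X has camera coordinates R X + t. Camera axes: x right, y down, z forward; pixel columns grow to the right and rows downward; lengths in mm; the calibration is good to about 2 mm. A picture is of the moment at which its call begins. get_calibration takes no time and is no camera call.
A pose or a line that the arm cannot do raises Unreachable and nothing moves.
- sign_off(): hands the job in, once; it reports no verdict.
Trained networks look in the newest picture that a camera, given by its name, has taken for a name from the list of things; names that differ only in an ending like _2 or _b are one class to them, and where a whole thing is asked for, a point or a joint stands for the part that bears it (a point fixed in the world has none). Each returns a list of dicts, best first, with "score" (0 to 1); they miss things now and then, are a little off and sometimes report something else, mostly with a low value. They report only what shows in the picture. A call takes as long as a camera call. They do not tell look-alikes from the thing itself.
- spot_in(name, camera): "extent" ([centre column, centre row, width, height] in pixels, round what is visible of it).
- regions_of(name, camera): "region" (400x640 bool, what is visible of it) and "extent" ([centre column, centre row, width, height] in pixels, round what is visible of it).
The state is a dict: "t": time; "joint_pos": joint angles; "qvel": joint speeds; "effort": joint torques, N m; "tcp_pos": TCP position; "ee_rot": TCP orientation; "wrist_force": force on the tool from outside, world axes, zero at the start; "moment": the same for the moment, N m; "grip_width": finger opening in mm.
Only numpy, scipy, OpenCV 4.12 (cv2) and the standard library are available. Lean on these libraries where they do the work, as an engineer would, in place of code of your own. Each camera call takes 0.05 s, during which the arm holds its last target.

## Working session

There is one attempt and no reset: what is moved stays moved. The work goes in short steps, each a Python script; the robot and the scene stay as the last script left them, time stands still between calls to the robot, and variables do not carry over. Pictures are saved under pics/ and viewed, and the job is handed in when it is done.

```bash
ls; mkdir -p pics
python3 - <<'E'
from station import *
import cv2
o=get_obs(); print(o)
for n in("side","top"):
    im=get_image(n); cv2.imwrite(f"pics/{n}0.png",cv2.cvtColor(im,cv2.COLOR_RGB2BGR))
    c=get_calibration(n); print(n,c)
E
```

```text
pics
{'t': 0.0, 'joint_pos': array([-7.78196552e+01,  1.24781100e+01,  9.25310510e+01, -1.97476290e-03,
        7.51303741e+01, -6.42902086e+00]), 'qvel': array([-0.02201547,  0.06203225, -0.03550888, -0.06445477, -0.0025835 ,
        0.01349993]), 'effort': array([-8.10682491e-05, -3.96844804e+01, -3.03852546e+01, -2.66005018e-04,
        9.65082465e-03,  4.48389315e-06]), 'tcp_pos': array([ 199.2770102 , -591.50386996,  229.93017417]), 'ee_rot': array([-1.79986271e+02,  1.38871091e-01, -7.13901086e+01]), 'wrist_force': array([-0.24173024,  0.3188368 , -0.31294238]), 'moment': array([-0.00265559,  0.01700805,  0.02087184]), 'grip_width': 85.30148434850301}
side {'fx': 442.9658113828904, 'fy': 442.9658113828904, 'cx': 315.6827216141336, 'cy': 202.98471851154238, 'R': array([[ 0.9922586 , -0.12276412,  0.01875727],
       [-0.06106063, -0.61379345, -0.78710177],
       [ 0.10814094,  0.77986317, -0.61653789]]), 't': array([-501.19846633,  148.18750163, 1334.8904685 ])}
top {'fx': 517.9189677905032, 'fy': 517.9189677905032, 'cx': 317.89819310049563, 'cy': 204.21751372206137, 'R': array([[-0.02560738, -0.99966977, -0.00214693],
       [-0.99204193,  0.02567671, -0.12326196],
       [ 0.12327638, -0.00102657, -0.99237185]]), 't': array([  -8.99580334,  521.41670762, 2040.37690323])}
```

View pics/side0.png

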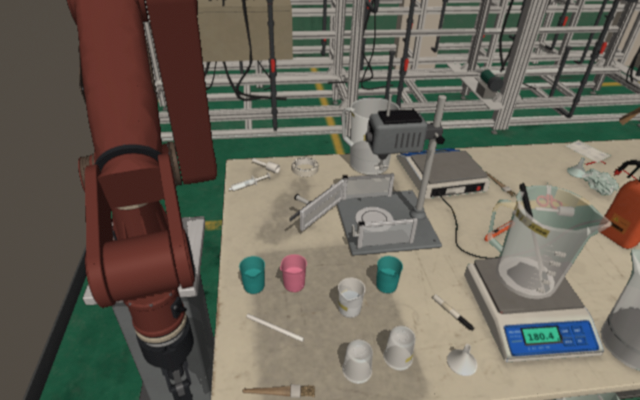

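View pics/top0.png

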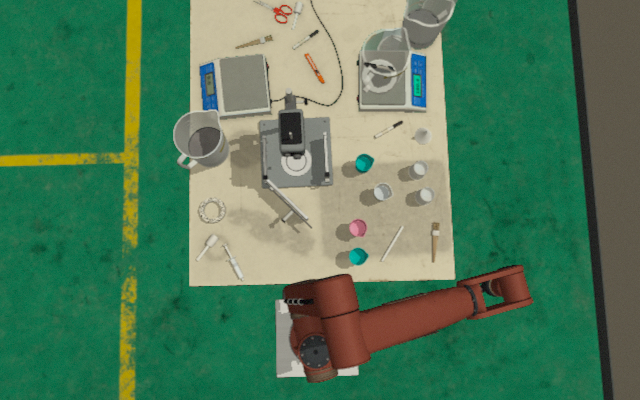

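```bash
cat > h.py <<'E'
from station import *
import numpy as np, cv2
from scipy.optimize import least_squares
C={n:get_calibration(n) for n in("side","top")}
def proj(n,X):
    c=C[n];X=np.atleast_2d(X);p=X@np.array(c["R"]).T+np.array(c["t"])
    return np.c_[c["fx"]*p[:,0]/p[:,2]+c["cx"],c["fy"]*p[:,1]/p[:,2]+c["cy"]]
def ray(n,u,v,z):
    c=C[n];R=np.array(c["R"]);o=-R.T@np.array(c["t"]);d=R.T@np.array([(u-c["cx"])/c["fx"],(v-c["cy"])/c["fy"],1])
    return o+d*(z-o[2])/d[2]
def snap(n,name,box=None,k=1,draw=()):
    im=cv2.cvtColor(get_image(n),cv2.COLOR_RGB2BGR)
    crop(im,name,box,k,draw); return im
def crop(im,name,box=None,k=1,draw=()):
    x0,y0,x1,y1=box or (0,0,640,400)
    c=cv2.resize(im[y0:y1,x0:x1],None,fx=k,fy=k,interpolation=cv2.INTER_CUBIC)
    for pts,col in draw:
        for p in pts:
            q=tuple(int(round((a-b+.5)*k)) for a,b in zip(p,(x0,y0))); cv2.circle(c,q,2,col,-1)
    cv2.imwrite(f"pics/{name}.png",c)
E
python3 - <<'E'
from h import *
ims={n:cv2.imread(f"pics/{n}0.png") for n in("side","top")}
crop(ims["side"],"s_b",(230,240,480,390),3); crop(ims["top"],"t_b",(320,140,450,280),4)
crop(ims["side"],"s_s",(280,90,480,260),4); crop(ims["top"],"t_s",(240,80,350,240),4)
for n in("side","top"):
    get_image(n)
    for k in("beaker","station","drive","gate","latch_bar","grip_pin","stir_rod","tape_roll","ring_mark","drying_a"):
        try: print(n,k,[(np.round(d["extent"],1).tolist(),round(d["score"],2)) for d in spot_in(k,n)][:7])
        except Exception as e: print(n,k,repr(e))
print(get_obs()["t"])
E
```

```text
side beaker [([251.1, 274.2, 25.1, 42.6], 0.93), ([292.1, 274.9, 21.7, 39.3], 0.7), ([389.0, 274.8, 27.0, 40.5], 0.61), ([352.3, 296.0, 25.6, 42.2], 0.56), ([367.6, 171.9, 159.1, 158.4], 0.26)]
side station [([367.8, 174.2, 156.5, 159.7], 0.6)]
side drive [([404.1, 133.6, 78.3, 74.3], 0.88)]
side gate [([316.2, 204.4, 55.1, 50.6], 0.71)]
side latch_bar [([302.2, 206.4, 17.9, 22.6], 0.67)]
side grip_pin [([311.1, 203.2, 39.5, 39.3], 0.68), ([366.8, 173.5, 158.2, 162.0], 0.58)]
side stir_rod [([275.4, 328.4, 56.0, 30.1], 0.67), ([403.8, 132.7, 76.0, 75.3], 0.45)]
side tape_roll [([349.4, 296.9, 28.6, 43.5], 0.62), ([308.0, 167.6, 27.3, 16.1], 0.56)]
side ring_mark [([366.2, 174.0, 157.6, 161.4], 0.81)]
side drying_a [([356.4, 364.1, 30.0, 44.6], 0.92), ([397.9, 348.0, 32.6, 44.7], 0.88)]
top beaker [([365.2, 163.3, 18.6, 22.5], 0.84), ([383.0, 191.8, 14.8, 21.5], 0.83), ([357.8, 227.5, 19.1, 17.0], 0.64), ([358.9, 258.0, 18.8, 19.6], 0.51), ([299.0, 155.1, 72.2, 133.8], 0.15)]
top station [([295.1, 157.7, 73.7, 140.5], 0.98)]
top drive [([289.7, 129.9, 27.8, 65.0], 0.85)]
top gate [([284.6, 200.8, 45.5, 45.3], 0.55)]
top latch_bar [([297.3, 156.4, 80.0, 133.8], 0.63)]
top grip_pin []
top stir_rod [([392.1, 240.7, 17.4, 25.3], 0.57)]
top tape_roll [([425.8, 198.2, 18.8, 14.5], 0.22)]
top ring_mark [([288.0, 203.6, 33.6, 37.1], 0.63), ([299.0, 157.8, 77.0, 136.3], 0.61)]
top drying_a [([416.4, 169.7, 17.1, 19.2], 0.81), ([422.6, 197.8, 16.0, 15.7], 0.69)]
1.2
```

View pics/s_b.png

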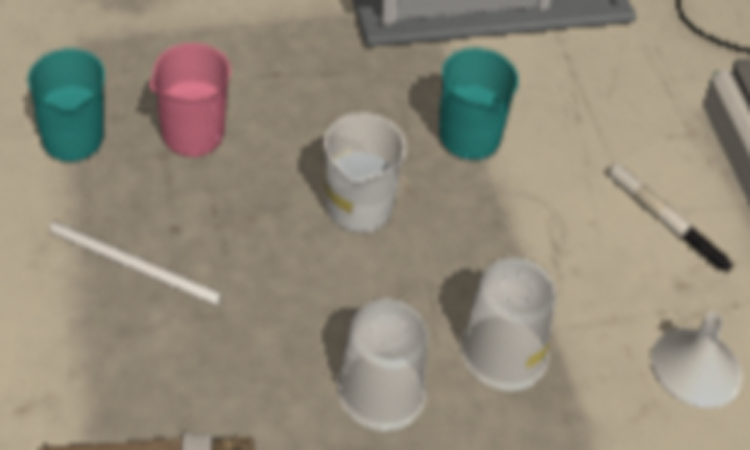

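View pics/t_b.png

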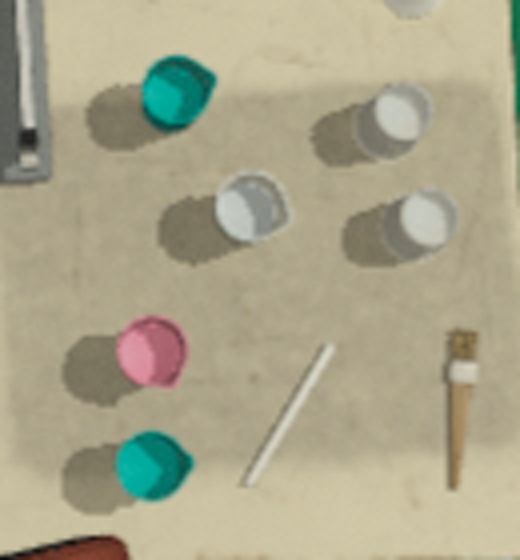

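View pics/s_s.png

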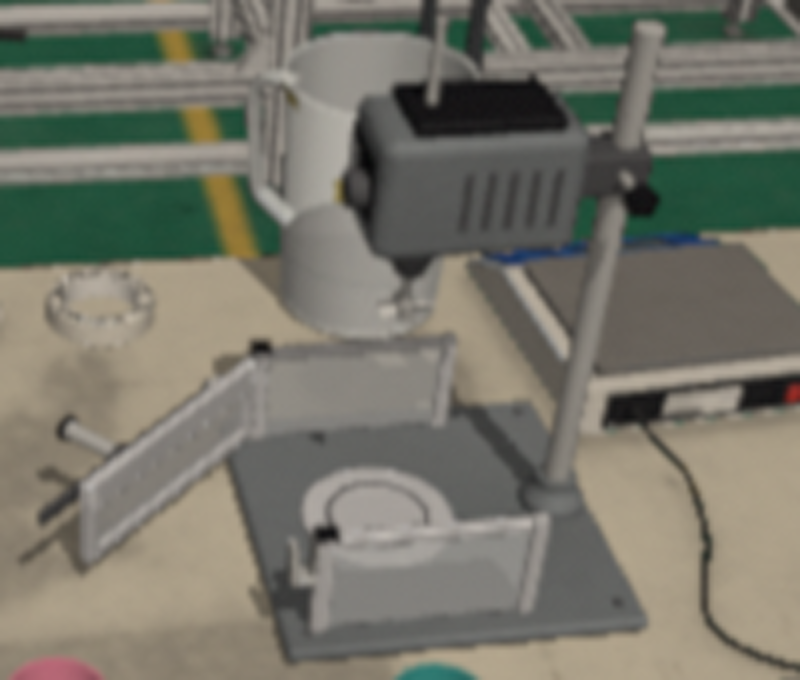

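View pics/t_s.png

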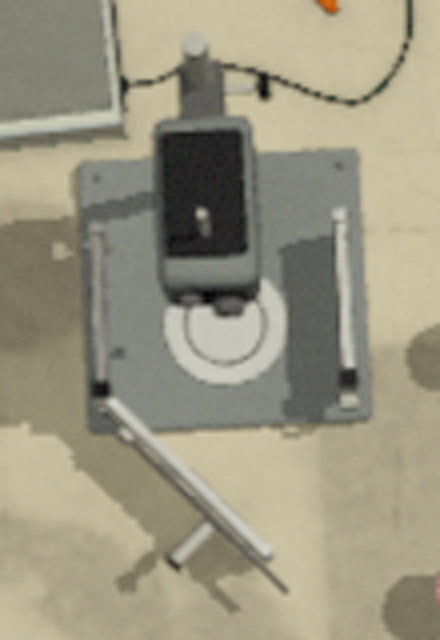

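The target is at side (351,297) / top (383,192). It is the only clear beaker standing mouth up and it has the yellow band. I ruled out teal (253,274) and (389,274), pink (293,274), and the two upside-down beakers at (358,361) and (400,348). Next I'll fit the station, gate and beaker poses.

```bash
cat >> h.py <<'E'
def st2w(p,X):
    c,s=np.cos(p[2]),np.sin(p[2]);X=np.atleast_2d(X)
    return np.c_[p[0]+c*X[:,0]-s*X[:,1],p[1]+s*X[:,0]+c*X[:,1],X[:,2]]
def gpt(a,along,out,z):  # gate point in station frame
    return np.array([-78-np.sin(a)*along-np.cos(a)*out,120-np.cos(a)*along+np.sin(a)*out,z])
E
python3 - <<'E'
from h import *
obs=[("top",(180,145,18),(259.5,120)),("top",(180,-145,18),(329.5,117.5)),("top",(-105,145,18),(262.5,188)),("top",(-105,-145,18),(332.5,185.5)),
("side",(-105,-145,18),(352.5,253.75)),("side",(180,-145,18),(441.25,245.5)),("side",(180,145,18),(412.5,190.75)),
("top",(-78,120,113),(265.5,177)),("top",(-78,-120,113),(326.7,174.5)),("side",(-78,-120,113),(361.5,223.3)),("side",(-78,120,113),(345,176.8))]
def f(p): return np.concatenate([proj(n,st2w(p,X))[0]-uv for n,X,uv in obs])
r=least_squares(f,[800,60,0],x_scale=[100,100,.1],loss="soft_l1"); p=r.x
print(p,np.rad2deg(p[2])); print(np.round(f(p).reshape(-1,2),1))
go=[("top",(228,0,105),(306.5,217.5)),("side",(228,0,105),(300.5,210.5)),("top",(165,68,88),(283.5,220.5)),("side",(165,68,88),(296.75,196.25))]
g=lambda a:np.concatenate([proj(n,st2w(p,gpt(a[0],*X)))[0]-uv for n,X,uv in go])
r2=least_squares(g,[.8]); print("gate",r2.x,np.round(g(r2.x).reshape(-1,2),1))
im={n:cv2.imread(f"pics/{n}0.png") for n in("side","top")}
t=np.linspace(0,2*np.pi,40)
for n,b in(("side",(280,90,480,260)),("top",(240,80,350,240))):
    P=[]
    ring=np.c_[40.5*np.cos(t),40.5*np.sin(t),21+0*t]
    ed=np.array([(180,145,18),(180,-145,18),(-105,145,18),(-105,-145,18),(-78,120,113),(-78,-120,113),(0,0,216)])
    G=np.array([gpt(r2.x[0],*X) for X in((228,0,105),(165,68,88),(10,0,105),(228,0,27))])
    crop(im[n],n+"_fit",b,4,[(proj(n,st2w(p,ring)),(0,0,255)),(proj(n,st2w(p,ed)),(255,0,0)),(proj(n,st2w(p,G)),(0,200,0))])
# beaker: rim ellipse centres
get_image("top");get_image("side")
R={}
for n,uv in(("top",(383,192)),("side",(351,297))):
    L=[d for d in regions_of("beaker",n) if abs(d["extent"][0]-uv[0])<8 and abs(d["extent"][1]-uv[1])<8]
    print(n,[(d["score"],d["extent"]) for d in L])
    if L: np.save(f"m_{n}.npy",L[0]["region"])
E
```

```text
[7.02236220e+02 5.98418140e+01 2.07334431e-02] 1.1879387852724692
[[ 0.1 -0.3]
 [ 0.5 -1. ]
 [-0.7  0.1]
 [ 0.9 -0.7]
 [-1.4 -0.1]
 [ 1.  -0.1]
 [ 0.1 -1.1]
 [-0.1  0.2]
 [ 0.6 -0.2]
 [-0.9 -0. ]
 [-0.4 -0.3]]
gate [0.82615397] [[ 0.7  1.1]
 [-0.7  0.8]
 [-0.1 -0.4]
 [-0.2  1. ]]
top [(0.69, [382.9, 191.8, 18.5, 20.0])]
side [(0.77, [352.0, 296.4, 23.8, 39.5])]
```

View pics/side_fit.png

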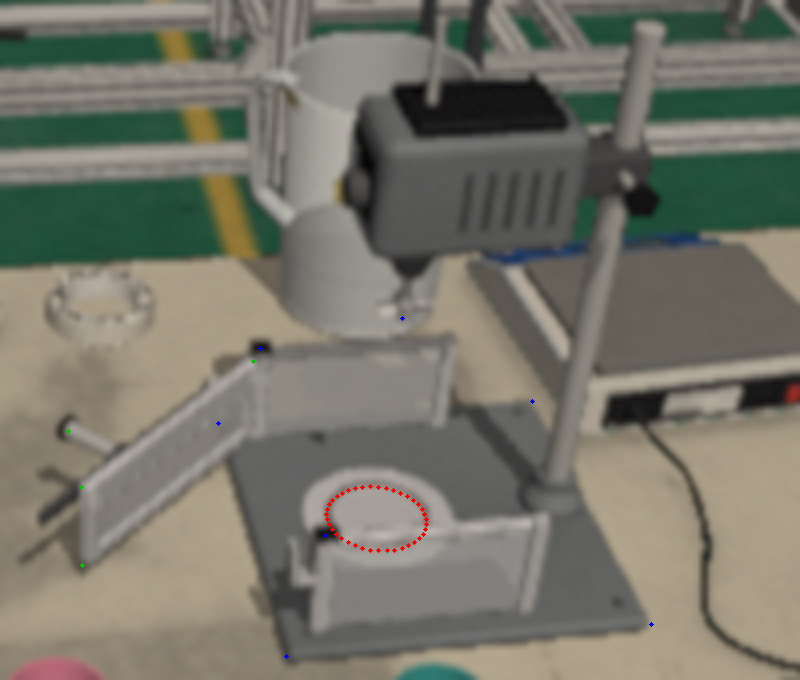

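View pics/top_fit.png

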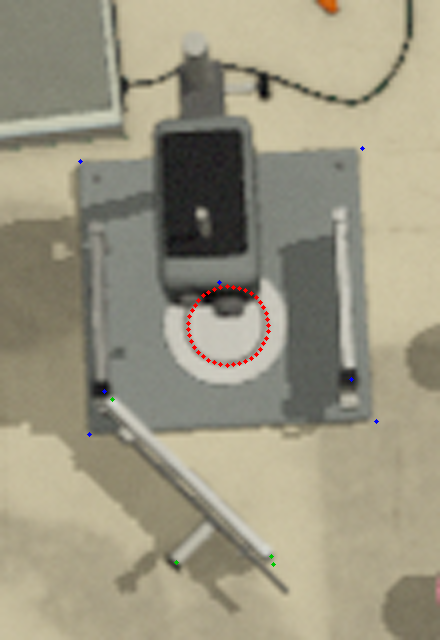

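Run:
```python
from h import *
p=[702.24,59.84,.0207]
im={n:cv2.imread(f"pics/{n}0.png") for n in("side","top")}
t=np.linspace(0,2*np.pi,60)
ring=np.c_[40.5*np.cos(t),40.5*np.sin(t),21+0*t]
pl=np.c_[62*np.cos(t),62*np.sin(t),21+0*t]
out=[]
for n,b in(("side",(350,200,400,235)),("top",(275,145,320,180))):
    crop(im[n],n+"_r0",b,8); crop(im[n],n+"_r1",b,8,[(proj(n,st2w(p,ring)),(0,0,255)),(proj(n,st2w(p,pl)),(0,200,0))])
    A=[cv2.imread(f"pics/{n}_r{i}.png") for i in(0,1)]
    out.append(np.hstack([cv2.copyMakeBorder(a,0,0,0,400-a.shape[1],cv2.BORDER_CONSTANT) for a in A]))
cv2.imwrite("pics/rings.png",np.vstack(out))
crop(im["side"],"bk_s",(330,265,375,325),8);crop(im["top"],"bk_t",(360,170,405,210),8)
# beaker model
def circ(r,z,c): return np.c_[c[0]+r*np.cos(t),c[1]+r*np.sin(t),z+0*t]
M={n:np.load(f"m_{n}.npy") for n in("side","top")}
for n in M:
    ys,xs=np.where(M[n]);print(n,xs.min(),xs.max(),ys.min(),ys.max())
def cost(c):
    e=[]
    for n in M:
        q=np.vstack([proj(n,circ(35,86,c)),proj(n,circ(29,0,c))]); 
        m=np.zeros((400*4,640*4),np.uint8); cv2.fillConvexPoly(m,cv2.convexHull(((q+.5)*4).astype(np.int32)),1)
        k=cv2.resize(M[n].astype(np.uint8),None,fx=4,fy=4,interpolation=cv2.INTER_NEAREST)
        e.append((m!=k).sum()/k.sum())
    return sum(e),e
from scipy.optimize import minimize
c0=ray("top",383,192,60)[:2]
r=minimize(lambda c:cost(c)[0],c0,method="Nelder-Mead",options=dict(initial_simplex=[c0,c0+[8,0],c0+[0,8]]));print(c0,r.x,cost(r.x))
for n,b in(("side",(330,265,375,325)),("top",(360,170,405,210))):
    crop(im[n],n+"_bk",b,8,[(proj(n,circ(35,86,r.x)),(0,0,255)),(proj(n,circ(29,0,r.x)),(0,200,0))])
a,b=cv2.imread("pics/side_bk.png"),cv2.imread("pics/top_bk.png")
cv2.imwrite("pics/bk.png",np.hstack([a,cv2.copyMakeBorder(b,0,a.shape[0]-b.shape[0],0,0,cv2.BORDER_CONSTANT)]))
```

```text
side 338 364 277 316
top 373 392 183 201
[ 559.61434983 -281.24424106] [ 559.43125199 -275.40045673] (np.float64(0.1408390111979389), [np.float64(0.06723273942093541), np.float64(0.07360627177700349)])
```

View pics/rings.png

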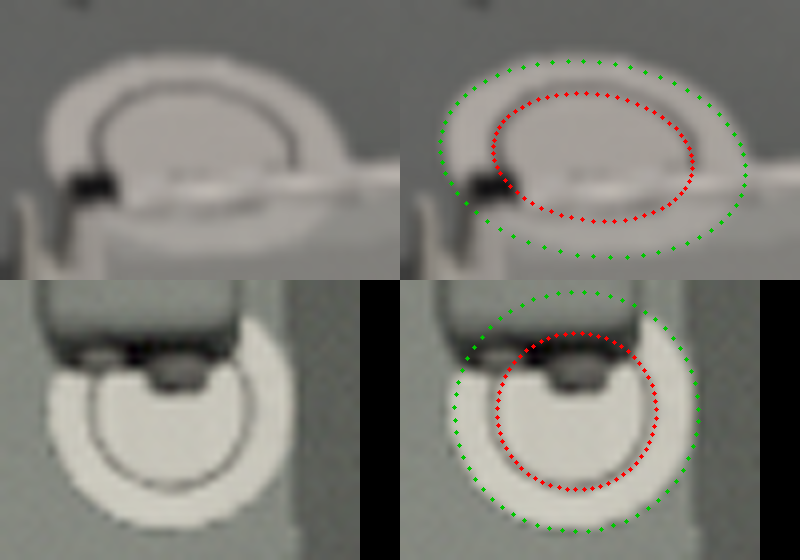

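View pics/bk.png

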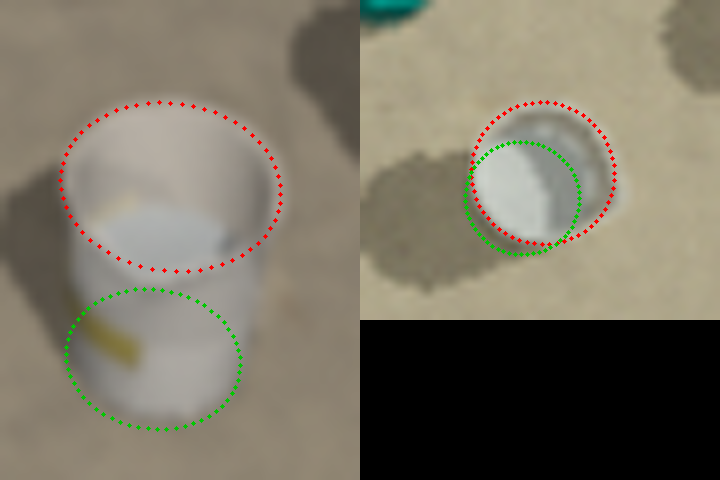

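Run:
```python
import station
print([n for n in dir(station) if not n.startswith("_")]); print(getattr(station,"grasp_offset",None))
from h import *
from scipy.spatial.transform import Rotation as Rn
def tool(tilt,az,flip=0):
    # tool z tilted 'tilt' deg from straight down toward azimuth az; x horizontal
    a=np.deg2rad(az);t=np.deg2rad(tilt)
    z=np.array([np.sin(t)*np.cos(a),np.sin(t)*np.sin(a),-np.cos(t)])
    x=np.array([np.sin(a),-np.cos(a),0])*(-1 if flip else 1)
    y=np.cross(z,x); return Rn.from_matrix(np.c_[x,y,z]).as_euler("xyz",degrees=True),z
for f in(0,1):
  for tl in(45,50,60):
    for nm,P,azs in(("pick",[559,-275,56],(-26,-10,0)),("place",[703,63,77],(-10,0,1.2,5))):
      for az in azs:
        o,z=tool(tl,az,f)
        for d in(0,90):
          q=solve_ik(np.array(P)-z*d,o); print(f,tl,nm,az,d,None if q is None else np.round(q))
```

```text
['Unreachable', 'get_calibration', 'get_image', 'get_obs', 'goto', 'grasp_offset', 'grip', 'move_j', 'move_l', 'regions_of', 'sign_off', 'solve_ik', 'spot_in', 'wait']
18.700000000000003
0 45 pick -26 0 [-36.  12. 129. 124.   9. -41.]
0 45 pick -26 90 [-38.  -6. 137.  61.  10.  20.]
0 45 pick -10 0 [-44.  13. 127.  89.  23. -24.]
0 45 pick -10 90 [-50.  -3. 134.  69.  29.  -7.]
0 45 pick 0 0 [-48.  15. 124.  79.  32. -25.]
0 45 pick 0 90 [-55.   1. 130.  66.  39. -15.]
0 45 place -10 0 None
0 45 place -10 90 None
0 45 place 0 0 None
0 45 place 0 90 None
0 45 place 1.2 0 None
0 45 place 1.2 90 None
0 45 place 5 0 None
0 45 place 5 90 [ -4.   3. 126.  42.  10.  42.]
0 50 pick -26 0 [-37.  13. 131. 148.  15. -66.]
0 50 pick -26 90 [-39.  -5. 140. 113.  11. -32.]
0 50 pick -10 0 [-45.  14. 129. 104.  27. -41.]
0 50 pick -10 90 [-52.  -2. 137.  84.  31. -24.]
0 50 pick 0 0 [-50.  16. 126.  90.  36. -37.]
0 50 pick 0 90 [-58.   3. 133.  76.  42. -27.]
0 50 place -10 0 [   4.   19.  119.  239.   13. -139.]
0 50 place -10 90 None
0 50 place 0 0 [ -1.  18. 120. 175.   8. -86.]
0 50 place 0 90
[... 1677 characters left out ...]
25.]
1 50 place 5 90 None
1 60 pick -26 0 [-38.  18. 134. 161.  32. 100.]
1 60 pick -26 90 [-41.   1. 145. 152.  28. 108.]
1 60 pick -10 0 [-48.  19. 131. 123.  40. 119.]
1 60 pick -10 90 [-57.   5. 141. 108.  42. 129.]
1 60 pick 0 0 [-53.  21. 128. 105.  46. 125.]
1 60 pick 0 90 [-63.   9. 136.  92.  51. 132.]
1 60 place -10 0 [  5.  22. 122. 211.  26.  70.]
1 60 place -10 90 [  8.   9. 131. 220.  24.  62.]
1 60 place 0 0 [ -1.  21. 123. 178.  24.  91.]
1 60 place 0 90 [ -1.   7. 134. 177.  21.  92.]
1 60 place 1.2 0 [ -2.  21. 123. 174.  25.  94.]
1 60 place 1.2 90 [ -2.   7. 134. 172.  21.  96.]
1 60 place 5 0 [ -4.  21. 124. 162.  25. 102.]
1 60 place 5 90 [ -6.   7. 134. 155.  22. 108.]
```

```bash
cat >> h.py <<'E'
from scipy.spatial.transform import Rotation as Rn
from station import grasp_offset as GO
def tool(tilt,az,flip=0):
    a=np.deg2rad(az);t=np.deg2rad(tilt)
    z=np.array([np.sin(t)*np.cos(a),np.sin(t)*np.sin(a),-np.cos(t)])
    x=np.array([np.sin(a),-np.cos(a),0])*(-1 if flip else 1)
    return Rn.from_matrix(np.c_[x,np.cross(z,x),z]).as_euler("xyz",degrees=True),z
def st(m=""):
    o=get_obs(); print(m,"t%.2f"%o["t"],"tcp",np.round(o["tcp_pos"],1),"rot",np.round(o["ee_rot"],1),"F",np.round(o["wrist_force"],1),"w %.1f"%o["grip_width"],"q",np.round(o["joint_pos"],0)); return o
E
python3 - <<'E'
from h import *
B=np.array([559.4,-275.4]); o,z=tool(60,3)
g=np.array([B[0],B[1],56.])+z*GO   # TCP for grasp
pre=g-z*110
print(pre,[None if (q:=solve_ik(P,o)) is None else np.round(q) for P in(g,pre,pre+[0,0,130])])
goto(pre+[0,0,130],o); st()
move_l(pre,speed=200); st()
snap("top","t1",(300,130,460,290),4); snap("side","s1",(200,150,440,330),3)
E
```

```text
[ 480.44024074 -279.53810564  101.65      ] [array([-52.,  24., 125., 103.,  47., -55.]), array([-65.,  10., 134.,  88.,  53., -47.]), array([-65.,  -9., 133.,  74.,  57., -22.])]
 t2.92 tcp [ 480.7 -280.5  232.4] rot [-1.2e+02 -1.0e-01 -8.7e+01] F [ 0.1 -0.6  0.2] w 85.7 q [-65.  -9. 133.  74.  56. -22.]
 t3.72 tcp [ 480.8 -280.5  102.3] rot [-120.   -0.  -87.] F [0.3 0.5 0.3] w 85.2 q [-65.  10. 134.  88.  53. -47.]
```

View pics/t1.png

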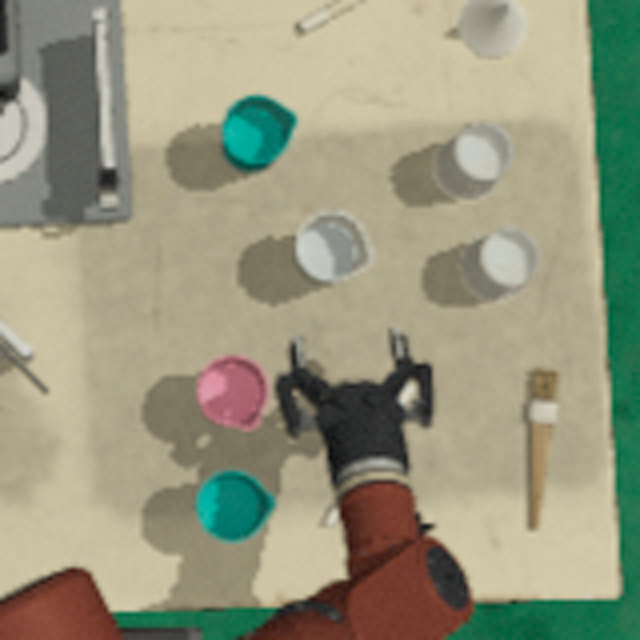

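View pics/s1.png

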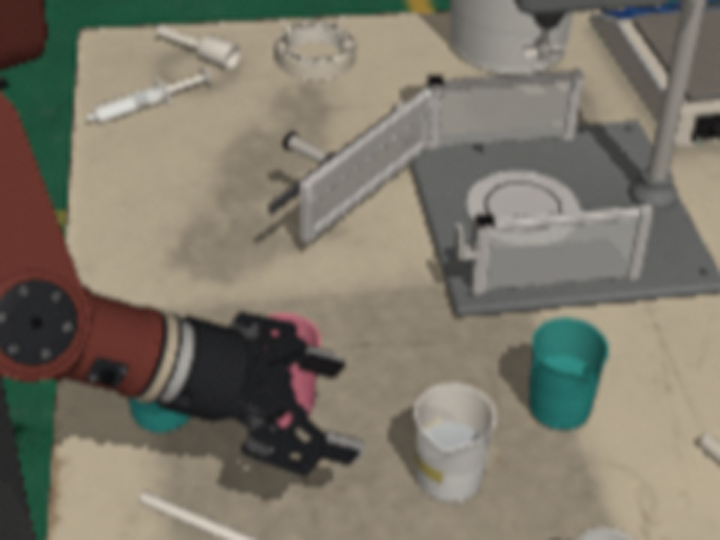

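Run:
```python
from h import *
o,z=tool(60,3); tcp=np.array([480.8,-280.5,102.3])
x=np.array([np.sin(np.deg2rad(3)),-np.cos(np.deg2rad(3)),0])
for n,b,k in(("top",(300,130),4),("side",(200,150),3)):
    for s in(-1,0,1):
        for off in (0,13):
            print(n,s,off,np.round((proj(n,tcp-off*z+s*46*x)[0]-b+.5)*k,0))
```

```text
top -1 0 [294. 328.]
top -1 13 [296. 339.]
top 0 0 [342. 324.]
top 0 13 [344. 335.]
top 1 0 [389. 321.]
top 1 13 [392. 332.]
side -1 0 [353. 373.]
side -1 13 [341. 369.]
side 0 0 [363. 414.]
side 0 13 [350. 410.]
side 1 0 [374. 457.]
side 1 13 [360. 453.]
```

Run:
```python
from h import *
B=np.array([559.4,-274.5]); o,z=tool(60,3)
g=np.array([B[0],B[1],57.])+z*GO+[0,1,-.5]
move_l(g-z*45,speed=200); st()
move_l(g+z*1,speed=70); st()
snap("top","t2",(340,150,440,240),6)
```

```text
t4.29 tcp [ 536.9 -274.4   70.3] rot [-120.    -0.   -86.9] F [ 0.2  0.2 -0.8] w 85.3 q [-57.  18. 129.  98.  49. -52.]
 t5.10 tcp [ 576.5 -272.3   46.4] rot [-120.    0.  -87.] F [0.7 0.5 0.7] w 85.5 q [-52.  24. 125. 104.  47. -55.]
```

View pics/t2.png

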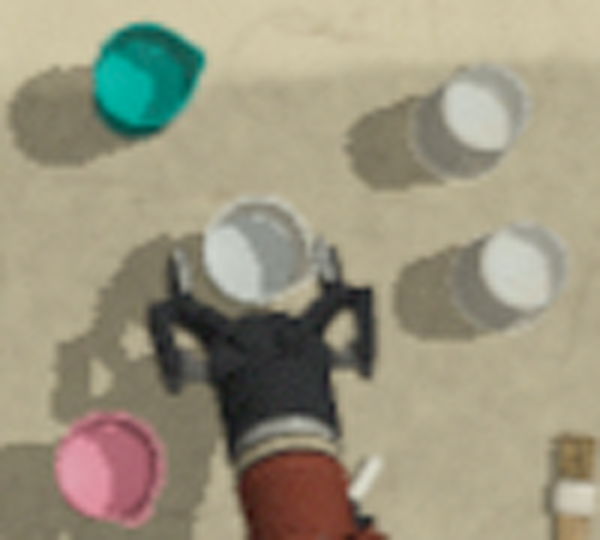

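```bash
python3 - <<'E'
from h import *
grip(50,30); st("closed")
o=get_obs()
snap("top","t3",(340,150,440,240),4); snap("side","s3",(270,220,430,340),4)
p=np.array(o["tcp_pos"]);
E
python3 - <<'E'
import cv2,numpy as np
a,b=cv2.imread("pics/t3.png"),cv2.imread("pics/s3.png")
h=400
f=lambda i:cv2.resize(i,(int(i.shape[1]*350/i.shape[0]),350))
o=np.hstack([f(a),f(b)]);cv2.imwrite("pics/c3.png",cv2.resize(o,(800,int(o.shape[0]*800/o.shape[1]))))
E
```

```text
closed t5.46 tcp [ 576.5 -272.8   47.1] rot [-119.9   -0.   -87. ] F [-0.5  0.3  2.9] w 67.6 q [-52.  24. 125. 104.  47. -55.]
```

View pics/c3.png

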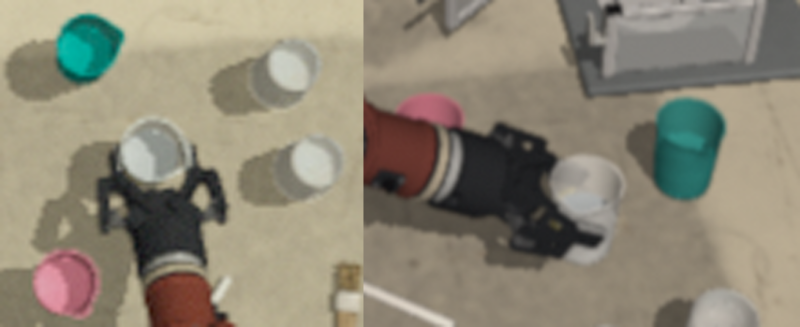

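Run:
```python
from h import *
grip(50,35)
p=get_obs()["tcp_pos"]
move_l(p+[0,0,40],speed=80); st("lift")
move_l(p+[0,0,125],speed=180); st("lift2")
snap("side","s4",(270,160,430,280),5)
```

```text
lift t6.43 tcp [ 576.4 -272.6   86.7] rot [-120.1    0.   -87. ] F [-1.1  0.2  0.9] w 67.3 q [-52.  18. 126.  99.  46. -48.]
lift2 t7.06 tcp [ 576.2 -272.5  171. ] rot [-120.1    0.   -87. ] F [-0.   0.1 -0.4] w 67.2 q [-52.   6. 126.  87.  45. -32.]
```

View pics/s4.png

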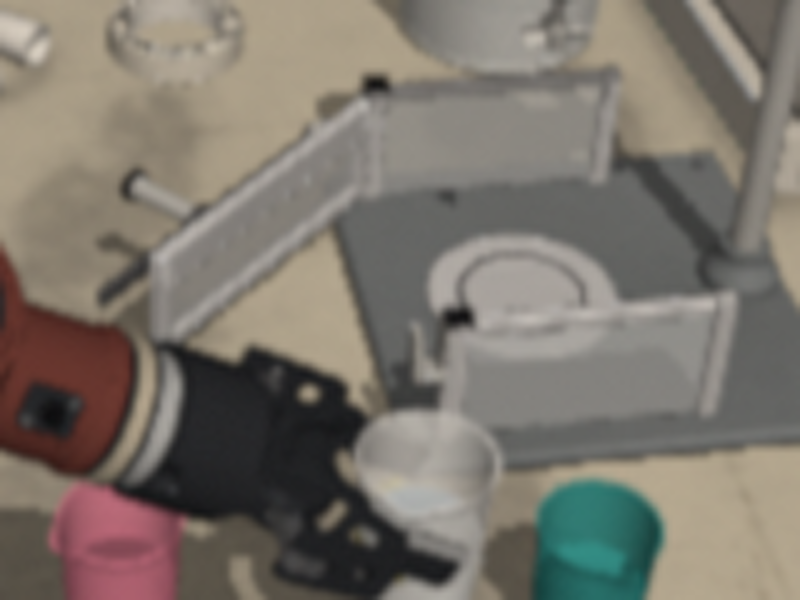

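Run:
```python
from h import *
# ring fit from pixel readings (index conv): top crop8 offsets (275,145), side (350,200)
t=np.linspace(0,2*np.pi,90)
top=np.array([(90,410-280),(252,410-280),(171,489-280)])/8-.5+[275,145]
side=np.array([(95,148),(295,155),(185,80)])/8-.5+[350,200]
def f(c):
    e=[]
    for n,e_ in(("top",top),("side",side)):
        q=proj(n,np.c_[c[0]+40.5*np.cos(t),c[1]+40.5*np.sin(t),21+0*t])
        e+= [q[:,0].min()-e_[0,0],q[:,0].max()-e_[1,0]]
        e+= [q[:,1].max()-e_[2,1]] if n=="top" else [q[:,1].min()-e_[2,1]]
    return np.array(e)
r=least_squares(f,[703,63]); print(r.x,np.round(r.fun,2))
o,z=tool(60,6); az=np.deg2rad(6); d=np.array([np.cos(az),np.sin(az),0])
R=np.array([703,65,0.])
def tcp(foot): return np.array(foot)+17.5*d+[0,0,47]
for X in((-95,-15,135),(-60,0,75),(0,0,35),(0,0,21)):
    q=solve_ik(tcp(R+X),o); print(X,None if q is None else np.round(q))
q=solve_ik(tcp(R+[-95,-60,135]),o);print(q)
```

```text
[703.83749896  63.71331783] [-0.13 -0.46 -0.32 -0.04 -0.17  0.85]
(-95, -15, 135) [ -7.  -3. 134. 132.  16. -50.]
(-60, 0, 75) [ -4.  11. 130. 155.  22. -72.]
(0, 0, 35) [ -4.  22. 121. 159.  24. -75.]
(0, 0, 21) [ -4.  24. 121. 160.  26. -77.]
[-14.36367528  -2.72408653 134.01286335 117.97113568  19.95105028
 -39.97892914]
```

Run:
```python
from h import *
o,z=tool(60,6); az=np.deg2rad(6); d=np.array([np.cos(az),np.sin(az),0])
R=np.array([703.5,64.5,0.])
def tcp(foot): return np.array(foot)+17.5*d+[0,0,47]
p=get_obs()["tcp_pos"]; move_l(p+[0,0,12],speed=100)
move_l(tcp(R+[-95,-30,137]),o,speed=160); st("A")
move_l(tcp(R+[-80,-5,80]),o,speed=120); st("B")
move_l(tcp(R+[-5,0,33]),o,speed=90); st("C")
snap("top","t5",(265,140,345,240),6); snap("side","s5",(310,160,430,260),6)
```

```text
A t9.46 tcp [625.8  36.1 184. ] rot [-120.    0.  -84.] F [-0.2 -0.1 -0.3] w 67.2 q [-10.  -3. 134. 126.  17. -45.]
B t10.14 tcp [641.1  61.  127.2] rot [-120.    0.  -84.] F [ 0.1 -0.3  0. ] w 67.5 q [ -6.   8. 132. 152.  22. -69.]
C t11.28 tcp [715.6  66.4  80.1] rot [-120.    0.  -84.] F [-0.1  0.7 -0.7] w 67.0 q [ -4.  22. 122. 159.  25. -76.]
```

View pics/t5.png

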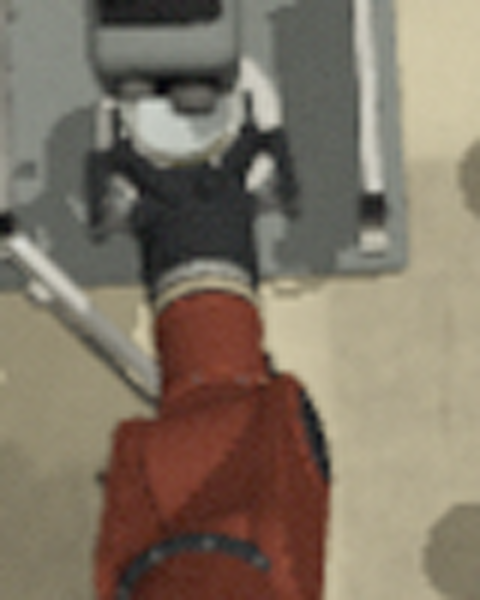

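View pics/s5.png

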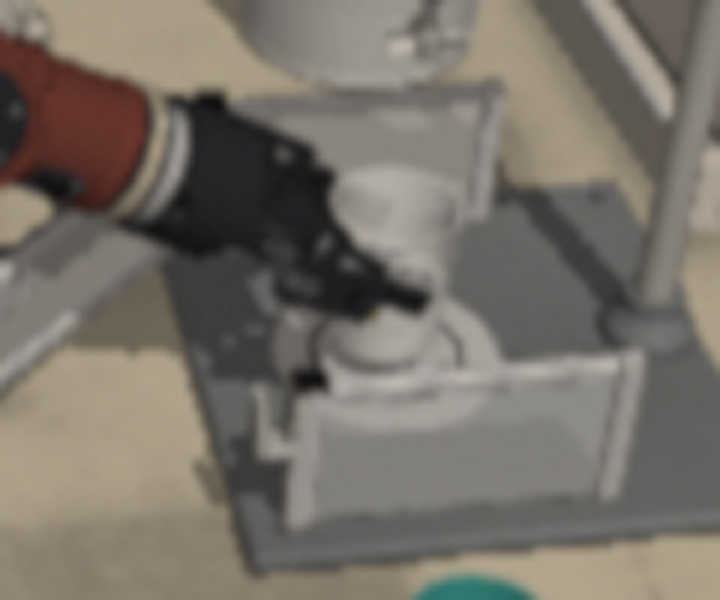

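```bash
cat >> h.py <<'E'
def circ(r,z,c):
    t=np.linspace(0,2*np.pi,60); return np.c_[c[0]+r*np.cos(t),c[1]+r*np.sin(t),z+0*t]
E
python3 - <<'E'
from h import *
o=get_obs();p=o["tcp_pos"];az=np.deg2rad(6);d=np.array([np.cos(az),np.sin(az),0])
f=p-17.5*d; z=p[2]-47; print(f,z)
for n,b in(("side",(340,180,400,240)),("top",(270,140,330,180))):
    im=snap(n,"x",b,8)
    crop(im,n+"_pl",b,8,[(proj(n,circ(35,z+86,f)),(0,0,255)),(proj(n,circ(29,z,f)),(0,200,0)),(proj(n,circ(40.5,21,[703.8,63.7])),(255,0,0))])
    crop(im,n+"_pl0",b,8)
a,b=cv2.imread("pics/side_pl.png"),cv2.imread("pics/side_pl0.png")
cv2.imwrite("pics/pl.png",np.hstack([a,b])[:, :960][:,:] if 0 else cv2.resize(np.hstack([a,b]),(800,400)))
E
```

```text
[698.16192121  64.49853675  80.24290057] 33.242900565099916
```

View pics/pl.png

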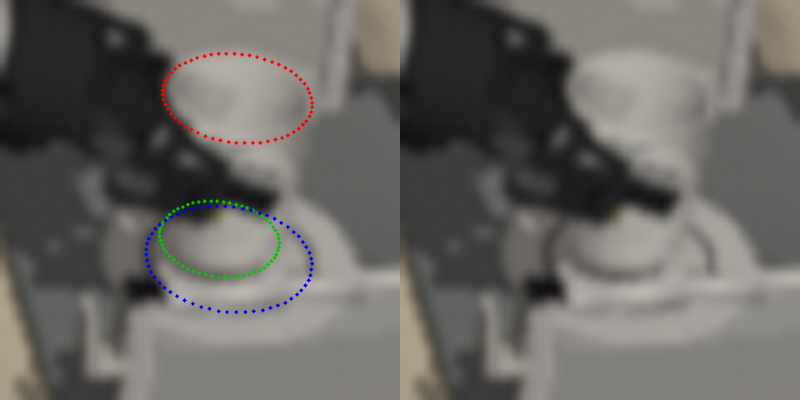

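View pics/top_pl.png

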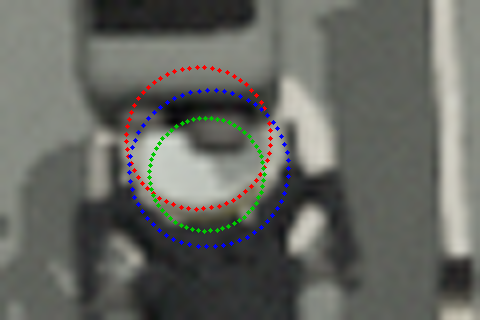

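Run:
```python
from h import *
p=get_obs()["tcp_pos"]
f0=np.array(get_obs()["wrist_force"])
c=np.array([p[0]+4.5+.3,p[1]-.5,0]); err=0
move_l([c[0],c[1],47+25],speed=40); o=st()
z=47+25
while z>47+18:
    z-=1; move_l([c[0],c[1],z],speed=20); F=get_obs()["wrist_force"]
    if F[2]>3.5: break
st("down")
```

```text
t11.86 tcp [720.3  65.8  71.4] rot [-120.    0.  -84.] F [-0.1  1.  -0.3] w 67.2 q [ -4.  23. 121. 159.  25. -76.]
down t13.11 tcp [721.3  65.8  68.3] rot [-119.8    0.   -84. ] F [-1.3 -0.5  4.6] w 67.2 q [ -4.  24. 121. 160.  26. -77.]
```

Run:
```python
from h import *
grip(85); st("open")
o,z=tool(60,6); p=get_obs()["tcp_pos"]
move_l(p-z*45,speed=80); move_l(p-z*110,speed=160); st("back")
snap("top","t6",(265,140,345,240),6);im=snap("side","s6",(310,160,430,260),6)
for i,c in enumerate([(703.8,63.7)]):
    crop(im,"s6b",(340,180,400,240),10,[(proj("side",circ(35,107,c)),(0,0,255)),(proj("side",circ(29,21,c)),(0,200,0)),(proj("side",circ(40.5,21,c)),(255,0,0))])
```

```text
open t13.43 tcp [720.   65.9  66.3] rot [-120.1    0.   -84. ] F [0.5 1.  0.7] w 85.1 q [ -4.  24. 121. 160.  26. -77.]
back t14.71 tcp [625.9  55.8 121.8] rot [-119.9   -0.   -84. ] F [-0.5  0.6  0.3] w 84.9 q [ -7.   7. 134. 151.  23. -69.]
```

View pics/s6b.png

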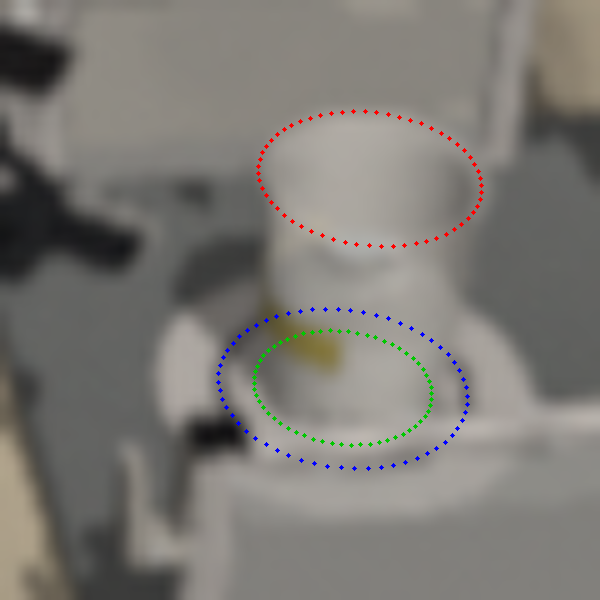

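View pics/s6.png

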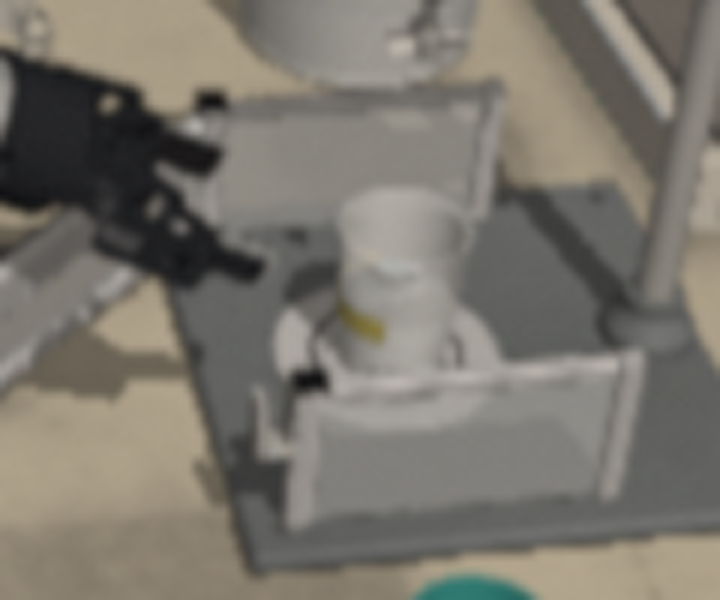

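View pics/t6.png

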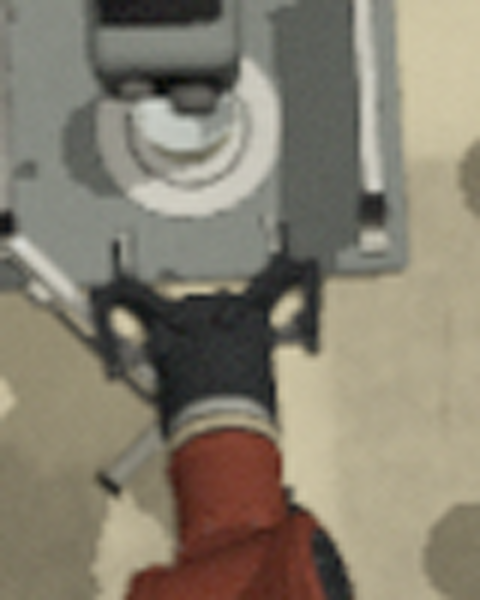

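Run:
```python
from h import *
obs=[("top",(180,145,18),(259.5,120)),("top",(180,-145,18),(329.5,117.5)),("top",(-105,145,18),(262.5,188)),("top",(-105,-145,18),(332.5,185.5)),
("side",(-105,-145,18),(352.5,253.75)),("side",(180,-145,18),(441.25,245.5)),("side",(180,145,18),(412.5,190.75)),
("top",(-78,120,113),(265.5,177)),("top",(-78,-120,113),(326.7,174.5)),("side",(-78,-120,113),(361.5,223.3)),("side",(-78,120,113),(345,176.8))]
def f(p): return np.concatenate([proj(n,st2w(p,X))[0]-np.array(uv)+.5 for n,X,uv in obs]+[3*(np.array(p[:2])-[703.8,63.7])/4])
r=least_squares(f,[700,60,0],x_scale=[100,100,.1],loss="soft_l1"); p=r.x
print(p); print(np.round(f(p).reshape(-1,2),1).tolist())
go=[("top",(228,0,105),(306.5,217.5)),("side",(228,0,105),(300.5,210.5)),("top",(165,68,88),(283.5,220.5)),("side",(165,68,88),(296.75,196.25))]
g=lambda a:np.concatenate([proj(n,st2w(p,gpt(a[0],*X)))[0]-np.array(uv)+.5 for n,X,uv in go])
r2=least_squares(g,[.8]); a=r2.x[0];print("gate",a,np.round(g(r2.x).reshape(-1,2),1).tolist())
print("hinge",st2w(p,(-78,120,88)),"pin",st2w(p,gpt(a,165,42.5,88)),"shut pin",st2w(p,gpt(0,165,42.5,88)))
np.save("p.npy",p)
rim=proj("top",circ(35,107,[703.8,63.7])); print("rim bottom/left/right pred in t6",(rim[:,1].max()-140+.5)*6,(rim[:,0].min()-265+.5)*6,(rim[:,0].max()-265+.5)*6)
o,z=tool(60,6)
for tl in(0,10,20,30):
  for aa in(a,.4,0):
    az=np.rad2deg(p[2]-aa)  # pin direction into the gate: (cos a,-sin a) 
    for fl in(0,1):
      oo,zz=tool(tl,az,fl); P=st2w(p,gpt(aa,165,42.5,88))[0]
      print(tl,round(aa,2),fl,[None if (q:=solve_ik(P+zz*GO+[0,0,h],oo)) is None else np.round(q).tolist() for h in(0,80)])
```

```text
[7.03293670e+02 6.29706856e+01 2.05983691e-02]
[[-0.2, -0.0], [0.2, -0.7], [-0.9, 0.4], [0.6, -0.4], [-0.8, -0.4], [1.5, -0.3], [0.6, -1.1], [-0.4, 0.4], [0.3, 0.1], [-0.2, -0.2], [0.2, -0.4], [-0.4, -0.5]]
gate 0.8270420815457643 [[0.3, 1.4], [-0.0, 0.6], [-0.4, -0.2], [0.5, 0.9]]
hinge [[622.83858696 181.33866977  88.        ]] pin [[474.32357884  97.82494417  88.        ]] shut pin [[583.74609343  15.49830391  88.        ]]
rim bottom/left/right pred in t6 151.58586785752107 126.81086446682605 234.38698511165683
0 0.83 0 [[3.0, 7.0, 118.0, -0.0, 55.0, 140.0], [3.0, 0.0, 115.0, -0.0, 65.0, 140.0]]
0 0.83 1 [[3.0, 7.0, 118.0, -0.0, 55.0, -40.0], [3.0, 0.0, 115.0, -0.0, 65.0, -40.0]]
0 0.4 0 [[-3.0, 12.0, 112.0, 0.0, 56.0, 109.0], [-3.0, 5.0, 110.0, 0.0, 65.0, 109.0]]
0 0.4 1 [[-3.0, 12.0, 112.0, -0.0, 56.0, -71.0], [-3.0, 5.0, 110.0, -0.0, 65.0, -71.0]]
0 0 0 [[-5.0, 18.0, 104.0, -0.0, 57.0, 83.0], [-5.0, 12.0, 102.0, -0.0, 66.0, 83.0]]
0 0 1 [[-5.0, 18.0, 104.0, -0.0, 57.0, -97.0], [-5.0, 12.0, 102.0, -0.0, 66.0, -97.0]]
10 0.83 0 [None, None]
10 0.83 1 [[8.0, 5.0, 121.0, -11.0, 49
[... 618 characters left out ...]
0, 124.0, -14.0, 34.0, -57.0], [1.0, -4.0, 122.0, -11.0, 45.0, -60.0]]
20 0 0 [[-7.0, 9.0, 118.0, 5.0, 33.0, 78.0], [-7.0, 2.0, 116.0, 4.0, 43.0, 80.0]]
20 0 1 [[-7.0, 9.0, 118.0, 5.0, 33.0, -102.0], [-7.0, 2.0, 116.0, 4.0, 43.0, -100.0]]
30 0.83 0 [None, None]
30 0.83 1 [[19.0, 5.0, 126.0, -41.0, 43.0, 4.0], [19.0, -4.0, 124.0, -35.0, 52.0, -5.0]]
30 0.4 0 [[4.0, 2.0, 129.0, -31.0, 25.0, 142.0], [4.0, -7.0, 127.0, -22.0, 35.0, 131.0]]
30 0.4 1 [[4.0, 2.0, 129.0, -31.0, 25.0, -38.0], [4.0, -7.0, 127.0, -22.0, 35.0, -49.0]]
30 0 0 [[-8.0, 7.0, 124.0, 13.0, 20.0, 70.0], [-8.0, -2.0, 122.0, 9.0, 30.0, 75.0]]
30 0 1 [[-8.0, 7.0, 124.0, 13.0, 20.0, -110.0], [-8.0, -2.0, 122.0, 9.0, 30.0, -105.0]]
```

Run:
```python
from h import *
b=(280,140,320,180); c=(703.8,63.7)
im=snap("top","t7a",b,10)
crop(im,"t7b",b,10,[(proj("top",circ(35,107,c)),(0,0,255)),(proj("top",circ(29,21,c)),(0,200,0)),(proj("top",circ(40.5,21,c)),(255,0,0))])
cv2.imwrite("pics/t7.png",np.hstack([cv2.imread("pics/t7a.png"),cv2.imread("pics/t7b.png")]))
```

```text
(no output)
```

View pics/t7.png

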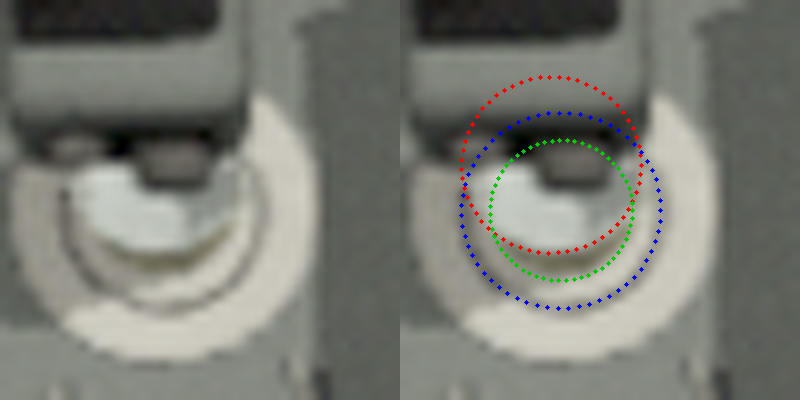

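Run:
```python
from h import *
p=np.load("p.npy")
o6,z6=tool(60,6); t=get_obs()["tcp_pos"]
move_l(t-z6*60+[0,0,30],speed=200); 
move_l([490,-40,300],speed=200); st("hi")
a=.827; oo,zz=tool(15,np.rad2deg(p[2]-a),1); P=st2w(p,gpt(a,165,42.5,88))[0]+zz*GO
print("pin tcp",P, solve_ik(P+[0,0,150],oo))
goto(P+[0,0,150],oo); st("over")
grip(45)
move_l(P+[0,0,60],speed=200); st("pre")
snap("top","t8",(250,170,340,260),6); snap("side","s8",(250,130,370,230),6)
```

```text
hi t17.33 tcp [489.9 -39.6 299.3] rot [-1.201e+02  1.000e-01 -8.400e+01] F [ 0.2  0.1 -0.7] w 85.1 q [-34. -42. 144.  58.  41.  17.]
pin tcp [477.67680036  94.32523616  69.93718705] [ 10.70258914  -8.60905983 116.4952625  -13.90519781  64.4593686
 -27.91614556]
over t18.48 tcp [477.2  94.3 219.4] rot [165.1   0.   43.7] F [ 0.4  0.7 -1.1] w 85.3 q [ 11.  -9. 117. -14.  64. -28.]
pre t19.56 tcp [478.2  94.4 130.4] rot [165.   -0.   43.8] F [0.6 0.2 1.5] w 45.2 q [ 11.  -2. 121. -16.  54. -25.]
```

View pics/t8.png

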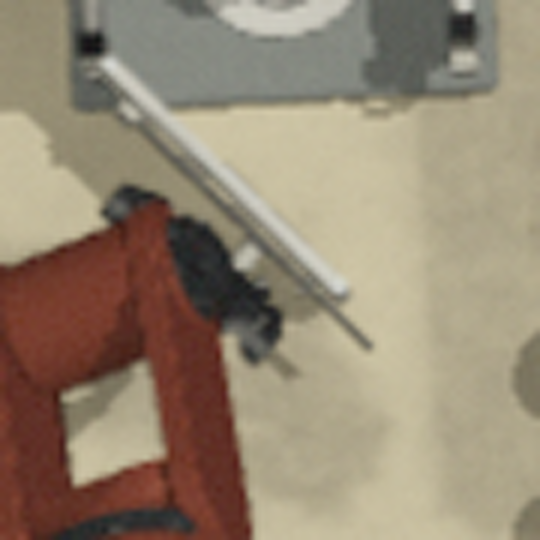

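View pics/s8.png

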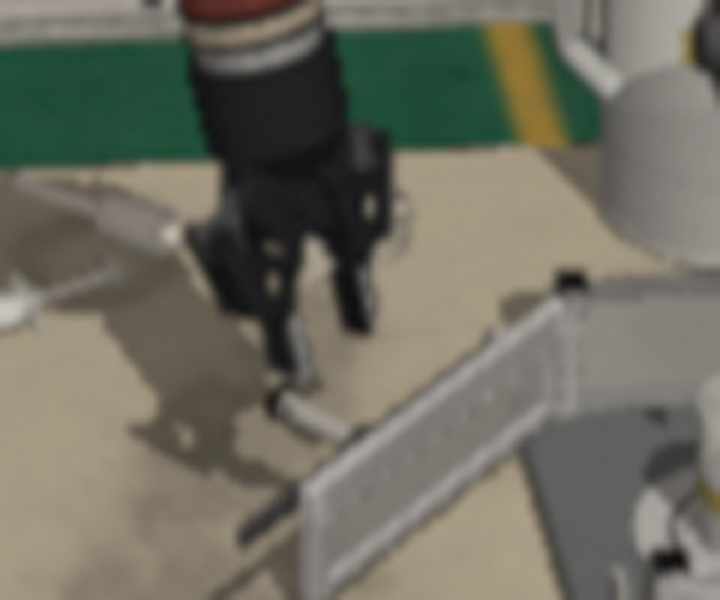

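Run:
```python
from h import *
p=np.load("p.npy")
a=.827; oo,zz=tool(15,np.rad2deg(p[2]-a),1); P=st2w(p,gpt(a,165,42.5,88))[0]+zz*GO
move_l(P+[0,0,28],speed=100);st()
move_l(P+[0,0,0],speed=60);st()
snap("side","s9",(250,130,370,230),6)
grip(8,25); st("closed")
```

```text
t20.12 tcp [477.8  94.3  98.2] rot [165.   -0.   43.8] F [-0.1  0.3 -0.1] w 45.0 q [ 11.   1. 122. -17.  50. -23.]
 t20.74 tcp [477.4  94.3  69.5] rot [165.    0.   43.8] F [ 0.4  1.2 -0.4] w 45.5 q [ 11.   4. 123. -17.  46. -22.]
closed t21.18 tcp [477.8  94.2  70.4] rot [165.    0.   43.8] F [-1.8 -1.4  2.9] w 13.0 q [ 11.   4. 122. -18.  46. -22.]
```

View pics/s9.png

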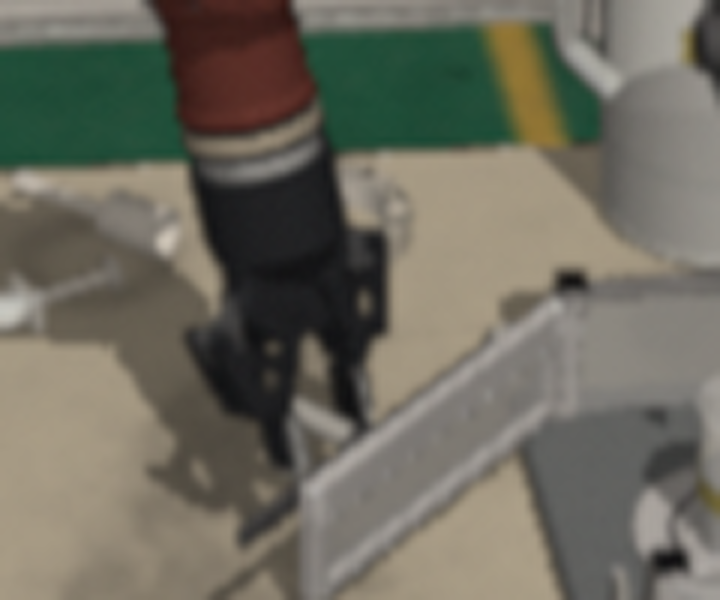

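```bash
cat >> h.py <<'E'
def pinpose(p,a,lift,dr=0,dn=0):
    b=np.arcsin(lift/120); oo,zz=tool(15,np.rad2deg(p[2]-a),1)
    return st2w(p,gpt(a,45+120*np.cos(b)+dr,42.5+dn,88+lift))[0]+zz*GO,oo
def gdirs(p,a):
    return (st2w([0,0,p[2]],[(-np.sin(a),-np.cos(a),0)])[0], st2w([0,0,p[2]],[(-np.cos(a),np.sin(a),0)])[0])
E
python3 - <<'E'
from h import *
p=np.load("p.npy"); a=.827
for l in(10,20,28):
    P,oo=pinpose(p,a,l); move_l(P,oo,speed=50)
    F=get_obs()["wrist_force"]; u,n=gdirs(p,a); print(l,"F along %.1f out %.1f z %.1f"%(F@u,F@n,F[2]))
st(); snap("side","s10",(250,130,370,230),5)
for a in(.79,.75,.71):
    P,oo=pinpose(p,a,28); move_l(P,oo,speed=60)
    F=get_obs()["wrist_force"]; u,n=gdirs(p,a); print(a,"F along %.1f out %.1f z %.1f"%(F@u,F@n,F[2]))
st()
E
```

```text
10 F along -0.6 out 0.3 z -2.4
20 F along 0.8 out 0.2 z -1.9
28 F along 1.4 out -0.3 z -0.7
 t22.19 tcp [479.8  96.4  98.1] rot [165.    0.   43.8] F [-0.8 -1.2 -0.7] w 13.2 q [ 11.   2. 121. -17.  50. -23.]
0.79 F along 1.8 out 0.2 z -0.6
0.75 F along 2.5 out 0.9 z -1.5
0.71 F along 2.5 out 1.3 z -1.4
 t23.01 tcp [490.5  80.4  97.8] rot [165.    0.   50.4] F [-2.6 -1.  -1.4] w 13.2 q [  8.   1. 122. -15.  48. -33.]
```

View pics/s10.png

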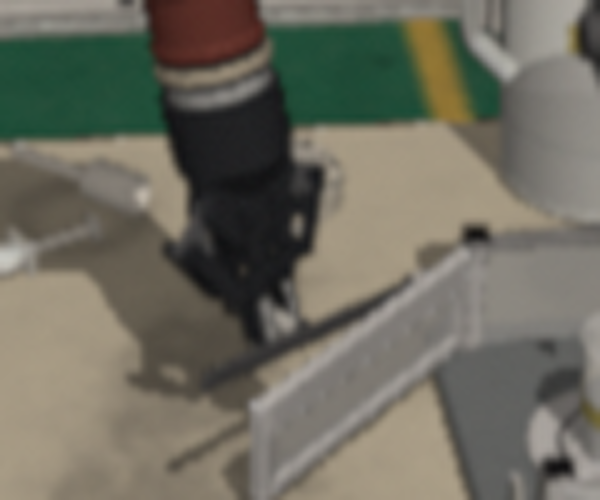

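Bar is lifted (side crop, bar end at (205,383) above the gate top) and the forces are small. I'll keep swinging while watching them.

Run:
```python
from h import *
p=np.load("p.npy"); dr=0
for a in np.arange(.65,.09,-.06):
    P,oo=pinpose(p,a,28,dr); move_l(P,oo,speed=90)
    F=get_obs()["wrist_force"]; u,n=gdirs(p,a); fa=F@u
    print("%.2f along %.1f out %.1f z %.1f dr %.1f"%(a,fa,F@n,F[2],dr))
    if abs(fa)>8: dr+=np.sign(fa)*1.0
    if abs(F@n)>25 or abs(fa)>30: print("STOP");break
st(); snap("side","s11",(290,140,410,240),6)
```

```text
0.65 along 3.0 out 1.0 z -1.6 dr 0.0
0.59 along 4.2 out 0.5 z -0.6 dr 0.0
0.53 along 4.4 out 1.9 z -0.1 dr 0.0
0.47 along 4.9 out 1.7 z -0.2 dr 0.0
0.41 along 5.2 out 1.6 z -1.3 dr 0.0
0.35 along 4.5 out 1.8 z 0.2 dr 0.0
0.29 along 4.9 out 3.4 z -0.9 dr 0.0
0.23 along 5.9 out 1.8 z -0.5 dr 0.0
0.17 along 4.9 out 1.5 z -0.3 dr 0.0
0.11 along 4.5 out 2.1 z -0.8 dr 0.0
 t25.59 tcp [571.7  23.1  98.4] rot [1.649e+02 1.000e-01 8.490e+01] F [-2.5 -4.3 -0.8] w 13.1 q [ -5.   7. 116.  -0.  42. -89.]
```

View pics/s11.png

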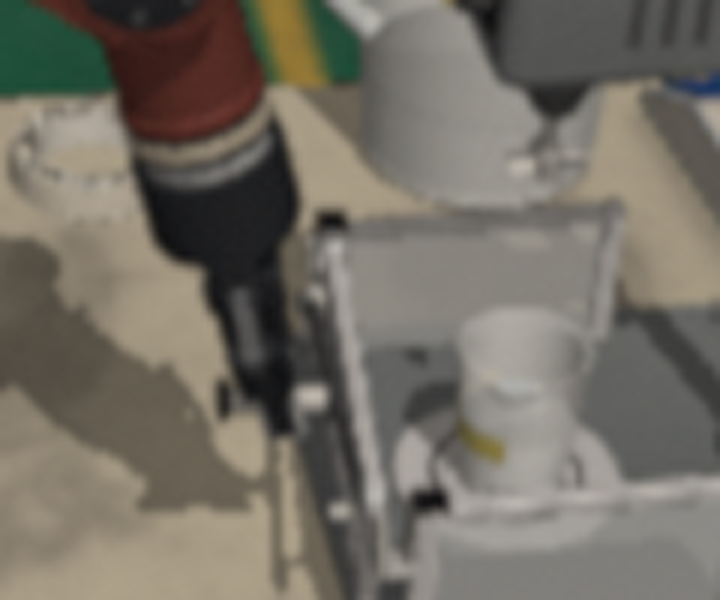

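Run:
```python
from h import *
p=np.load("p.npy")
for a in np.r_[.08,.06,.045,.03,.02,.01,0,-.01,-.02,-.03,-.04]:
    P,oo=pinpose(p,a,28); move_l(P,oo,speed=40)
    F=get_obs()["wrist_force"]; u,n=gdirs(p,a); 
    print("%.3f along %.1f out %.1f z %.1f"%(a,F@u,F@n,F[2]))
    if F@n>9: break
st(); snap("side","s12",(310,170,410,260),6); snap("top","t12",(250,140,340,230),6)
```

```text
0.080 along 6.1 out 1.8 z -0.9
0.060 along 6.5 out 2.1 z -0.8
0.045 along 6.6 out 2.1 z -1.1
0.030 along 5.7 out 1.6 z 0.5
0.020 along 5.5 out 1.8 z -1.1
0.010 along 5.9 out 2.1 z -1.0
0.000 along 5.3 out 3.8 z -0.7
-0.010 along 6.4 out 5.6 z -0.4
-0.020 along 4.7 out 9.7 z 0.1
 t27.92 tcp [588.1  18.2  95.7] rot [165.5  -0.   92.2] F [-9.5 -5.1  0.1] w 13.1 q [  -6.    9.  114.    3.   43. -100.]
```

View pics/s12.png

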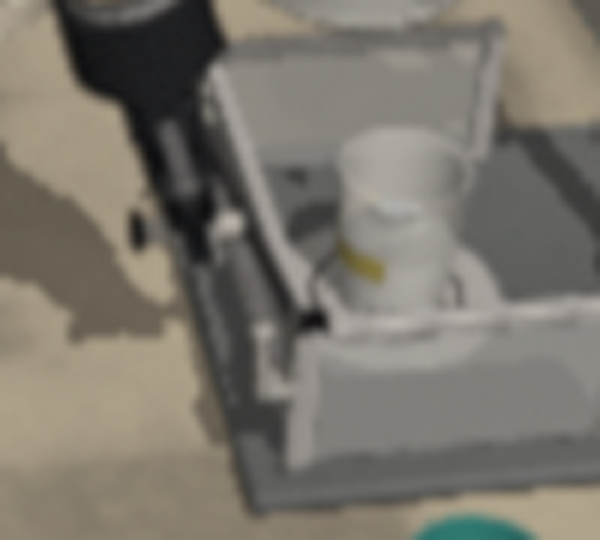

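View pics/t12.png

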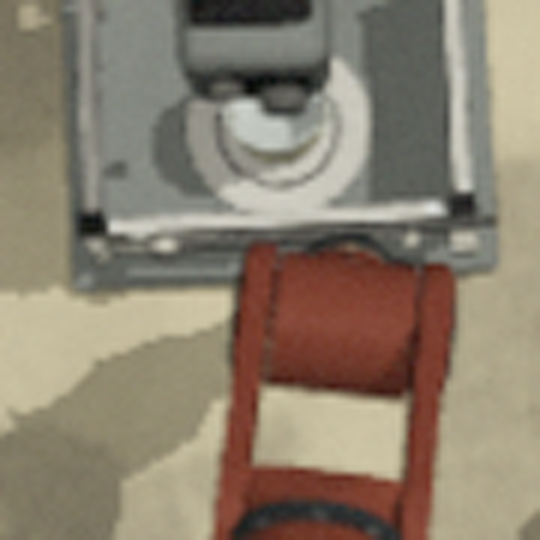

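Run:
```python
from h import *
p=np.load("p.npy"); a=-.015
for l in(24,20,16,12,8,5,3):
    P,oo=pinpose(p,a,l); move_l(P,oo,speed=40)
    o=get_obs();F=o["wrist_force"]; u,n=gdirs(p,a)
    print("%d along %.1f out %.1f z %.1f tcpz %.1f"%(l,F@u,F@n,F[2],o["tcp_pos"][2]))
    if F[2]>10: print("HELD");break
snap("side","s13",(310,170,410,260),6)
```

```text
24 along 5.4 out 8.2 z -0.1 tcpz 92.2
20 along 5.0 out 7.3 z 1.4 tcpz 88.1
16 along 3.6 out 8.2 z -0.7 tcpz 84.1
12 along 2.9 out 6.6 z -1.0 tcpz 80.0
8 along 4.5 out 7.8 z -1.0 tcpz 76.0
5 along 4.2 out 6.7 z 0.3 tcpz 73.0
3 along 3.4 out 7.0 z -0.6 tcpz 71.1
```

View pics/s13.png

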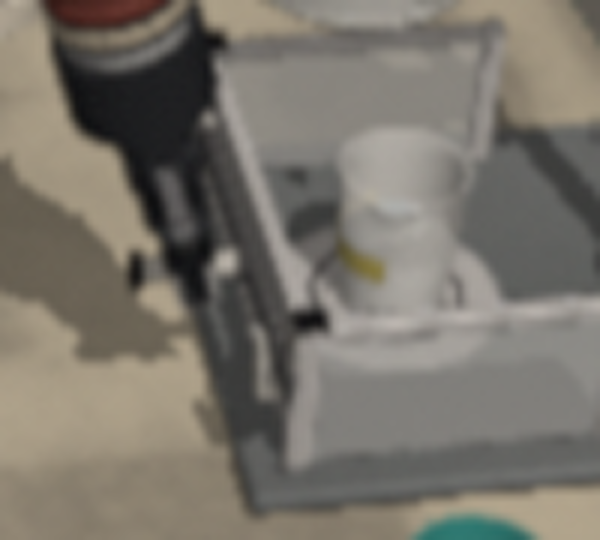

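Run:
```python
from h import *
p=np.load("p.npy")
P,oo=pinpose(p,-.004,1); move_l(P,oo,speed=40); st("low")
grip(40); wait(.3); st("open")
_,zz=tool(15,np.rad2deg(p[2]+.004),1); q=get_obs()["tcp_pos"]
move_l(q-zz*70,speed=100); move_l(q-zz*90+[-80,0,60],speed=180); st("away")
move_l([430,0,260],speed=200)
snap("side","s14",(300,150,420,250),6); snap("top","t14",(250,140,340,230),6)
```

```text
low t30.07 tcp [588.1  15.8  70.5] rot [165.1   0.   91.4] F [-4.9 -4.9  0.6] w 12.9 q [  -6.   11.  115.    3.   40. -100.]
open t30.74 tcp [589.3  15.5  71. ] rot [165.   -0.   91.4] F [ 0.2 -0.7 -0.3] w 40.2 q [  -6.   11.  114.    3.   39. -100.]
away t32.39 tcp [486.   14.9 217.2] rot [165.   -0.   91.4] F [ 0.7  0.1 -0.6] w 40.1 q [  -8.  -14.  122.    3.   58. -101.]
```

View pics/s14.png

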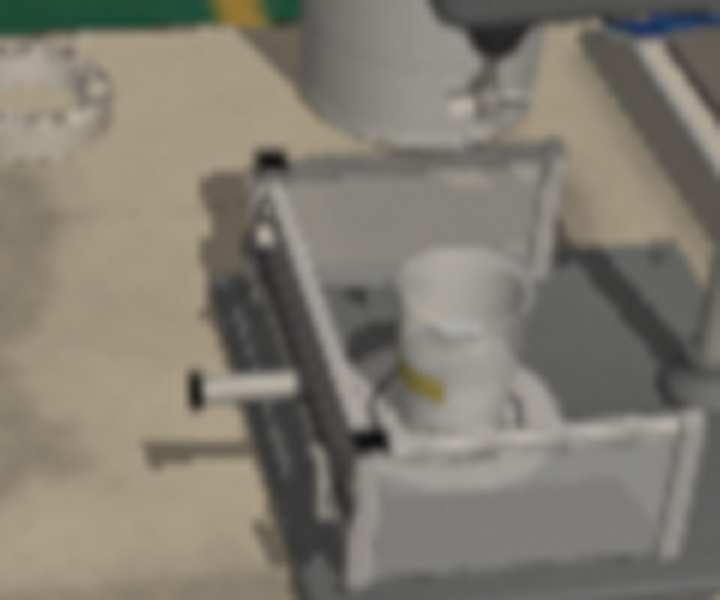

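View pics/t14.png

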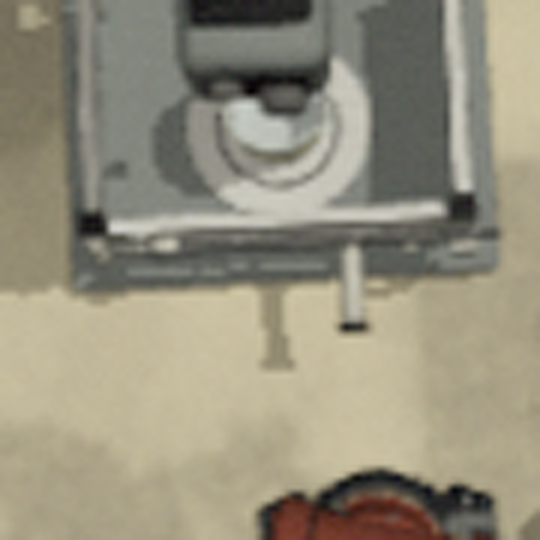

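Run:
```python
from h import *
p=np.load("p.npy")
for l in(0,5,10): print(l,[np.round((proj(n,st2w(p,gpt(0,165,68,88+l)))[0]-b+.5)*6,0) for n,b in(("side",(300,150)),("top",(250,140)))])
im=snap("side","s15",(320,200,380,250),12)
b=(320,200,380,250)
snap("side","s15full")
now=cv2.imread("pics/s15full.png"); old=cv2.imread("pics/side0.png"); d=cv2.absdiff(now,old).max(2)
cv2.imwrite("pics/diff.png",np.where(d>25,255,0).astype(np.uint8))
print(get_obs()["t"])
```

```text
0 [array([200., 391.]), array([351., 322.])]
5 [array([201., 383.]), array([351., 321.])]
10 [array([201., 376.]), array([351., 320.])]
33.1
```

View pics/s15.png

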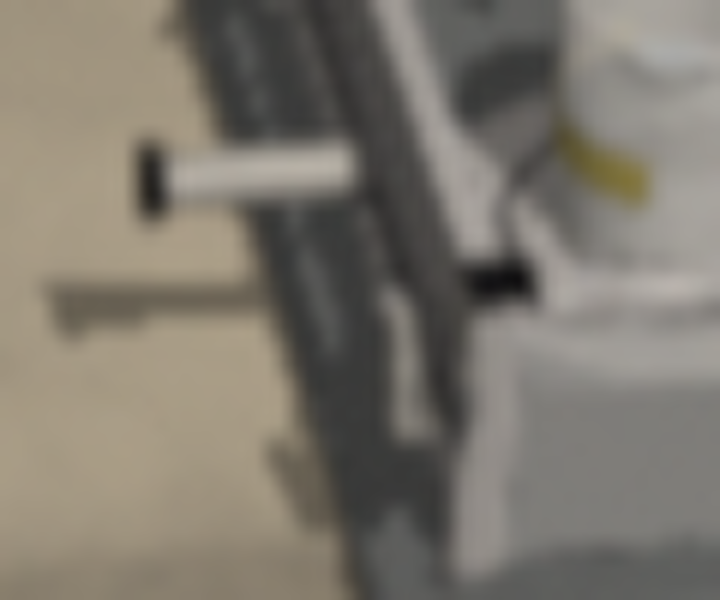

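View pics/diff.png

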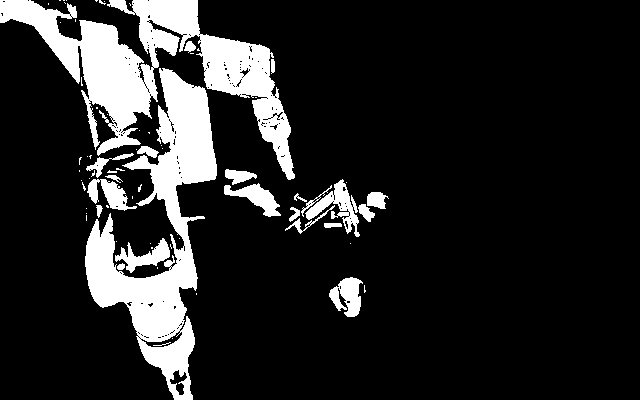

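The pin button is at side crop (195,390), and the level prediction is (200,391), so the bar is down. It sits behind the keeper lip, and the difference image shows no bystander changed.

```bash
python3 -c "
from station import *
print(sign_off()); print(get_obs()['t'])"
```

```text
the job is handed in; nothing more can be done
None
the job is handed in; nothing more can be done
```

The job is done and handed in at about 33 s of the 58 s. The taped beaker stands upright in the ring under the stirrer, and the gate is shut with its bar down in the keeper.

**What I did:** I gripped the beaker with the gripper slanted 60° from vertical and brought it in from the gate side. It was set down with about 5 N of contact. I then gripped the pin, lifted the bar 28 mm, swung the gate to its stop with about 10 N, lowered the bar, let go and backed away.

**Last checks:**
- **Beaker:** it is upright. Overlays in both cameras put the foot within about 3 mm of the ring centre. In the last side picture the right panel partly hides the foot.
- **Latch:** the pin button showed within 1 px of where a level bar should put it. The bar end showed behind the keeper lip, and nothing resisted it on the way down. I did not pull on the gate to test the latch.
- **Bystanders:** a before/after difference of the side view showed changes only at the arm and its shadow, the gate, and the beaker's old and new places.
- **Forces:** the largest wrist force I read was about 11 N. I read it between moves rather than continuously.

**One disagreement:** my first fit of the station from its corners was about 4 mm off sideways from the ring mark. I refitted it with the ring included, and the remaining errors of up to 1.5 px did not affect the result.

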